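# Put away a pile of parts from a teardown bench

### The job

Someone left a pile on the electronics bench: a small screwdriver on a finned heat sink, on a fan, on a power supply. Take it apart from the top down: press the screwdriver's handle down into both spring clips of the tool rail until it snaps home, then set the heat sink flat in the round dish, the fan flat in the square tray and the power supply flat in the long tray. Set things down rather than dropping them, and do not push aside the roll of tape or the little screw jar.

Things in the scene. Friction and masses are not known exactly. Their poses are not given: they have to be found in the camera images.
- driver: Precision screwdriver, bare steel, lying on top of the pile. Origin on its long axis at mid-handle; y along it towards the blade. Handle 10 mm diameter, y -50 to +50 mm; 3 mm blade on to +90; end cap to -55. At mid-handle a dark square grip collar 12 x 26 (along y) x 12 mm high; at the start it rests on this, axis 6 mm above the heat sink's top. 45 g.
- heatsink: Aluminium finned heat sink, 40 x 40 x 20 mm high, lying on the fan. Origin at the centre of its underside, z up; fins run along y. About 60 g.
- fan: Square black cooling fan with a wire guard, 60 x 60 x 20 mm high, lying on the power supply. Origin at the centre of its underside, z up. About 70 g.
- supply: Silver metal power supply, 62 (x) x 110 (y) x 28 mm high, standing on the bench under the pile. Origin at the centre of its underside, z up. About 0.32 kg.
- rail: Fixed grey strip 44 (x) x 112 (y) x 6 mm high with two white spring clips open upwards at y -32 and +32 mm, each 12 mm long (y), 24 mm tall; 52 mm free between them. Origin: centre of underside. Jaw lips 7 mm apart spread when the handle is pressed down (about 8 N in all). Home: its axis along y at z = 15 mm, collar midway, blade either way; not snapped: z about 25.
- dish: Round grey dish fixed to the bench, outer diameter 86 mm, inner 80 mm, rim 8 mm high, floor 3 mm thick. Origin at the centre of its underside. The place of the heat sink.
- square_tray: Square grey tray fixed to the bench, outside 86 x 86 mm, inside 80 x 80 mm, rim 8 mm high, floor 3 mm thick. Origin at the centre of its underside, sides along x and y. The place of the fan.
- long_tray: Oblong grey tray fixed to the bench, outside 90 (x) x 138 (y) mm, inside 84 x 132 mm, rim 8 mm high, floor 3 mm thick. Origin at the centre of its underside. The place of the power supply.
- tape: Bystander: roll of pale tape lying flat, 90 mm diameter, 24 mm high, loose. Origin at the centre of its underside.
- jar: Bystander: little closed screw jar with a black cap, 32 mm diameter, 42 mm high, loose. Origin at the centre of its underside.
Not all that is in view belongs to the job. Leave any orange look-alike of the supply alone. Leave any pink look-alike of the dish alone.

How it is judged:
By the outcome, as a careful person would: the job done as asked, in the order asked, and still so for the second after the job is handed in, with the robot touching nothing.
It also fails if it takes over 128 s, if anything falls off the work surface, if the arm or the gripper's body presses on something with over 40 N, if the wrist force passes 120 N, or if a joint passes its speed limit or range.

### The arm

A 7-joint arm with a two-finger parallel gripper is mounted at the origin on the work surface. World frame = base frame: x ahead of the robot, y to its left, z up, the work surface at z = 0. Lengths are in m, angles in rad, forces in N, time in s.
With the tool pointing down it reaches from about 0.4 to 0.85 m from the base axis. Payload 4.5 kg.
Tool frame: the origin (TCP) lies where the fingers leave the gripper's body, on its centre line; the fingertips stand 64 mm ahead of it and the grasp point (between the pads) lies 45 mm ahead of it; z points along the fingers, y is the direction in which the jaws open and shut (so a half turn about z gives the same grasp; the last joint's range is limited). The gripper opens to 88 mm and grips with 3 to 60 N. Pads are 18 mm wide; open, the fingers measure 123 mm over their backs; the gripper's body (75 mm by 187 mm) begins 45 mm behind the grasp point.
Start: joints at [1.312, 0.689, -0.195, 1.565, 0.157, 0.902, -0.215], TCP at [0.18, -0.598, 0.303] pointing down, gripper open.
Joint ranges: [-3.01, 3.01], [-0.46, 2.08], [-1.47, 1.51], [0.13, 2.56], [-1, 4.14], [0.04, 2.09], [-2.66, 2.66]. Speed limits (rad/s): [2.57, 2.57, 3.14, 3.14, 3.14, 3.14, 3.14].

### API

Orientations are given as a unit quaternion [x, y, z, w].
In Python, from plant import monitor, snapshot, workorder, finder gives the robot as it stands.
- The arm moves only by the tool carry_out, never from a script. Its argument "motion" is one flat list of numbers, 6 for each row, row after row: the shift along the tool's x, y, z in cm, then the turn, a rotation vector about the tool's x, y, z in rad. In form: [x, y, z, rx, ry, rz, x, y, z, rx, ry, rz, ...]. A call has 1 to 8 rows; each row shifts and turns the commanded pose from where the row before left it, along the tool's axes as they then stand; what a row does not reach is not made up. A row lasts 1/8 s, in which the tool goes at most 62.5 mm and 10.7 degrees, less where a joint would pass 70% of its speed; a pose out of reach is approached as far as the arm can. A call with a gripper value outside its range is refused whole. "hand" is the finger opening in cm, from 0 to 8.81, set as the call begins (left out, the last holds). The fingers move at their own pace and stop on an object; "grip_force" is the grip in N (left out, the last holds). Time passes only in rows, so rows that do not move let the fingers close. It gives the time, the measured TCP pose, the force and the opening at its end, in the units of the state.
- monitor.get_state(): the state, without advancing time (a new reading comes with each control period).
- snapshot(name): name is "scene" or "top"; returns a dict with "frame" (400x640x3 uint8, red, green, blue), "range_z" (400x640 float32, m along the optical axis (not along the pixel's ray), 0 where there is no reading), "fx", "fy", "cx", "cy" (pixels), "rvec" (rotation vector, rad) and "tvec" (3), from world to camera coordinates, as OpenCV has them. Camera axes: x right, y down, z forward; pixel columns grow to the right and rows downward; lengths in m; the calibration is good to about 2 mm. A picture is of the moment at which its call begins.
- workorder.finish_job(): hands the job in, once; it reports no verdict.
Trained networks look in a picture, given as the dict that the camera call returned (one of the last four; its "shot" number tells which), for a name from the list of things; names that differ only in an ending like _2 or _b are one class to them, and where a whole thing is asked for, a point or a joint stands for the part that bears it (a point fixed in the world has none). Each returns a list of dicts, best first, with "p" (0 to 1); they miss things now and then, are a little off and sometimes report something else, mostly with a low value. They report only what shows in the picture. A call takes as long as a camera call. They do not tell look-alikes from the thing itself.
- finder.masks_of(picture, thing): "pixels" (400x640 bool, what is visible of it) and "extent" ([left, top, right, bottom] in pixels, round what is visible of it).
The state is a dict: "clock": time; "q": joint angles; "qd": joint speeds; "joint_torque": joint torques, N m; "tool_pos": TCP position; "eef_rot": TCP orientation; "contact_force": force on the tool from outside, world axes, zero at the start; "moment": the same for the moment, N m; "opening": opening from 0.0 (shut) to 1.0 (fully open).
Only numpy, scipy, OpenCV 4.12 (cv2) and the standard library are available. Lean on these libraries where they do the work, as an engineer would, in place of code of your own. Each camera call takes 0.05 s, during which the arm holds its last target. There are 200 camera calls.

## Working session

There is one attempt and no reset: what is moved stays moved. The work goes in short steps, Python scripts to look and compute and a tool call to move; the robot and the scene stay as the last step left them, time stands still between calls to the robot, and variables do not carry over. Pictures are saved under pics/ and viewed, about 12 in all and at most 16, crops included, and the job is handed in when it is done.

Besides the shell and the picture viewer there is one more tool, called after "Emit:" in YAML: its name, and indented under it one key for each argument. carry_out: Moves the arm, as the interface text tells. Its arguments: {"type":"object","properties":{"motion":{"type":"array"},"hand":{"type":"number"},"grip_force":{"type":"number"}},"required":["motion"]}

```bash
ls; mkdir -p pics; cat > h.py <<'E'
import numpy as np, cv2
from plant import monitor, snapshot, workorder, finder
from scipy.spatial.transform import Rotation as R
def save(p,name,box=None,scale=1):
    im=p["frame"][:,:,::-1]
    if box: im=im[box[1]:box[3],box[0]:box[2]]
    cv2.imwrite("pics/"+name,cv2.resize(im,None,fx=scale,fy=scale,interpolation=cv2.INTER_CUBIC))
def cloud(p):
    z=p["range_z"]; v,u=np.mgrid[0:400,0:640]
    c=np.stack([(u-p["cx"])/p["fx"]*z,(v-p["cy"])/p["fy"]*z,z],-1)
    M=R.from_rotvec(np.ravel(p["rvec"])).as_matrix()
    w=(c-np.ravel(p["tvec"]))@M
    w[z==0]=np.nan
    return w
def st():
    s=monitor.get_state(); r=R.from_quat(s["eef_rot"]).as_matrix()
    print("t",s["clock"],"pos",np.round(s["tool_pos"],4),"x",np.round(r[:,0],3),"y",np.round(r[:,1],3),"z",np.round(r[:,2],3),"F",np.round(s["contact_force"],1),"op",round(s["opening"],3),"q",np.round(s["q"],2))
    return s
E
python3 - <<'E'
from h import *
st()
for n in("scene","top"):
    p=snapshot(n); save(p,n+"0.png"); w=cloud(p)
    print(n,p["fx"],np.round(-R.from_rotvec(np.ravel(p["rvec"])).as_matrix().T@np.ravel(p["tvec"]),3))
    for t in "driver heatsink fan supply rail dish square_tray long_tray tape jar".split():
        for d in finder.masks_of(p,t)[:3]:
            m=d["pixels"]&~np.isnan(w[...,0]); q=w[m]
            if len(q)<5: print(t,"few");continue
            top=q[q[:,2]>np.percentile(q[:,2],90)-.006]
            r=cv2.minAreaRect((top[:,:2]*1000).astype(np.float32))
            print(t,round(d["p"],2),np.round(d["extent"]).tolist(),"med",np.round(np.median(q,0),3),"ztop",round(np.percentile(q[:,2],95),3),"rect",np.round(r[0],0),np.round(r[1],0),round(r[2],1))
E
```

```text
pics
t 0.0 pos [ 0.1802 -0.5979  0.3019] x [ 0.957  0.289 -0.   ] y [ 0.289 -0.957 -0.002] z [-0.001  0.002 -1.   ] F [-0.  -1.1  0.3] op 0.999 q [ 1.31  0.69 -0.19  1.57  0.16  0.9  -0.22]
scene 465.8471806186104 [ 1.224 -0.011  0.915]
driver 0.73 [390.0, 160.0, 427.0, 175.0] med [0.438 0.309 0.078] ztop 0.081 rect [437. 309.] [ 13. 110.] 22.9
driver 0.62 [332.0, 233.0, 366.0, 271.0] med [0.622 0.137 0.004] ztop 0.009 rect [623. 137.] [82. 86.] 74.7
heatsink 0.57 [398.0, 161.0, 418.0, 180.0] med [0.446 0.309 0.064] ztop 0.07 rect [433. 308.] [41. 40.] 27.7
fan 0.65 [389.0, 165.0, 419.0, 188.0] med [0.457 0.295 0.043] ztop 0.05 rect [432. 305.] [64. 61.] 6.1
supply 0.7 [380.0, 164.0, 430.0, 192.0] med [0.457 0.309 0.025] ztop 0.031 rect [432. 310.] [111.  69.] 85.9
supply 0.56 [340.0, 135.0, 383.0, 166.0] med [0.316 0.214 0.027] ztop 0.031 rect [307. 216.] [ 65. 112.] 26.1
rail 0.82 [190.0, 264.0, 242.0, 290.0] med [ 0.665 -0.163  0.007] ztop 0.023 rect [ 662. -164.] [77. 25.] 75.9
rail 0.5 [416.0, 225.0, 457.0, 261.0] med [0.633 0.339 0.02 ] ztop 0.026 rect [631. 341.] [88. 89.] 56.
[... 1186 characters left out ...]
7] ztop 0.023 rect [ 658. -165.] [111.  44.] 76.2
rail 0.43 [281.0, 137.0, 318.0, 167.0] med [0.621 0.135 0.004] ztop 0.01 rect [620. 136.] [82. 84.] 85.6
dish 0.78 [278.0, 136.0, 317.0, 171.0] med [0.621 0.135 0.004] ztop 0.01 rect [620. 135.] [84. 85.] 65.8
dish 0.56 [146.0, 159.0, 180.0, 196.0] med [0.561 0.473 0.004] ztop 0.009 rect [561. 473.] [84. 83.] 87.8
square_tray 0.58 [329.0, 196.0, 368.0, 230.0] med [0.465 0.02  0.004] ztop 0.009 rect [465.  21.] [87. 85.] 77.9
long_tray 0.6 [447.0, 192.0, 507.0, 251.0] med [ 0.436 -0.287  0.003] ztop 0.009 rect [ 438. -287.] [140.  98.] 65.7
tape 0.93 [193.0, 133.0, 233.0, 167.0] med [0.627 0.336 0.022] ztop 0.028 rect [628. 340.] [88. 88.] 0.3
```

View pics/top0.png

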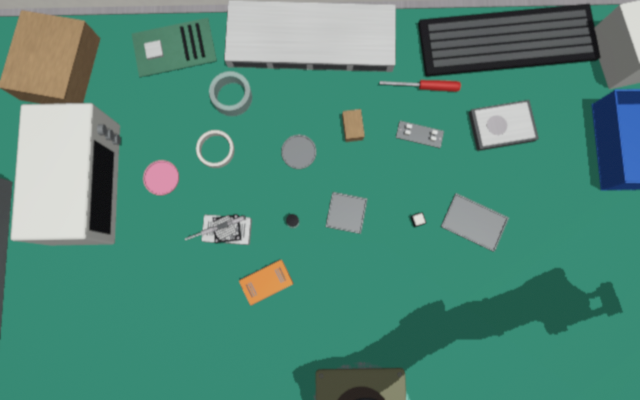

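```bash
python3 - <<'E'
from h import *
p=snapshot("top"); w=cloud(p)
im=p["frame"][:,:,::-1]
a=cv2.resize(im[195:270,175:275],None,fx=7,fy=7,interpolation=cv2.INTER_CUBIC)
cv2.imwrite("pics/pile.png",a)
# driver orientation: tall points
q=w[(w[...,2]>.073)&(np.abs(w[...,0]-.43)<.12)&(np.abs(w[...,1]-.31)<.12)]
r=cv2.minAreaRect((q[:,:2]*1000).astype(np.float32));print(r,len(q))
b=cv2.PCACompute((q[:,:2]).astype(np.float32),None);print(b)
E
```

```text
((418.6224060058594, 320.80535888671875), (29.15823745727539, 143.78721618652344), 19.16468620300293) 242
(array([[0.43072093, 0.3108889 ]], dtype=float32), array([[-0.330358  ,  0.94385564],
       [ 0.94385564,  0.330358  ]], dtype=float32))
```

View pics/pile.png

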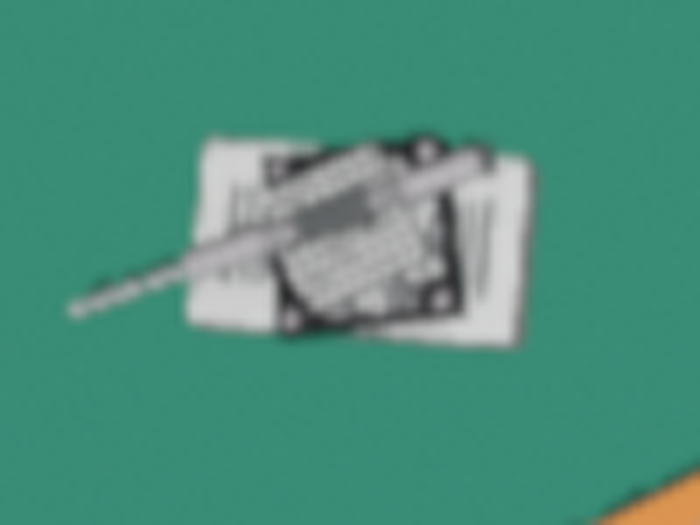

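Top view: the pile's steel driver has its collar near px (223,225), with the blade to the left. Look-alikes:
- Driver: the red screwdriver at (420,86). I take the bare-steel one on the pile.
- Dish: the pink one at (161,178). I take the grey one at (298,152).
- Supply: the orange one at (266,282). I take the silver one under the pile.
- Tape: the grey-blue roll at (230,93). The pale tape is at (215,148).

The crop confirms the pile: the dark collar is at its crop px (337,208).

```bash
cat >> h.py <<'E'
def rel(x,y,z,yaw=None):
    "tool-frame shift (cm) of TCP to x,y,z and rz (rad) so that tool y lies at azimuth yaw deg (mod 180)"
    s=monitor.get_state(); r=R.from_quat(s["eef_rot"]); d=r.as_matrix().T@(np.array([x,y,z])-s["tool_pos"])*100
    a=r.as_matrix()[:,1]; cur=np.degrees(np.arctan2(a[1],a[0]))
    rz=None if yaw is None else -np.radians((yaw-cur+90)%180-90)
    print("pos",np.round(s["tool_pos"],4),"yaw",round(cur,1),"tilt",np.round(r.as_matrix()[:2,2],4),"-> shift cm",np.round(d,2),"rz",rz)
def rectof(q):
    r=cv2.minAreaRect((q[:,:2]*1000).astype(np.float32)); return np.round(r[0],1),np.round(r[1],1),round(r[2],1)
E
python3 - <<'E'
from h import *
p=snapshot("top"); w=cloud(p); g=p["frame"].max(2).astype(int); sat=g-p["frame"].min(2)
m=(w[...,2]>.074)&(g<140)&(sat<30)&(np.abs(w[...,0]-.43)<.03)&(np.abs(w[...,1]-.31)<.03)
print("collar",np.round(w[m].mean(0),4),m.sum(),rectof(w[m]))
for a in [(223,225),(224,224),(222,225)]: print(a,np.round(w[a[1],a[0]],4))
q=w[(w[...,2]>.072)&(np.abs(w[...,0]-.43)<.12)&(np.abs(w[...,1]-.31)<.12)]
print("driver fit",cv2.fitLine(q[:,:2].astype(np.float32),cv2.DIST_HUBER,0,.001,.001).ravel())
for nm in("top","scene"):
  p=snapshot(nm); w=cloud(p)
  for t,c,rad in(("rail",(.658,-.165),.08),("long",(.437,-.287),.1),("sq",(.466,.021),.075),("dish",(.621,.135),.055)):
    near=np.hypot(w[...,0]-c[0],w[...,1]-c[1])<rad
    k=p["frame"].astype(int); nm_=near&(k.max(2)-k.min(2)<40)&(w[...,2]<.05)
    print(nm,t,rectof(w[nm_&(w[...,2]>.0015)]))
    if t=="rail":
        cl=w[nm_&(w[...,2]>.013)]; 
        l,c2=cv2.kmeans(cl[:,:2].astype(np.float32),2,None,(3,50,1e-6),5,0)[1:]
        print("clips",c2.tolist(),"mid",c2.mean(0),"az",np.degrees(np.arctan2(*(c2[1]-c2[0])[::-1])))
rel(.45,-.3,.25); rel(.55,0,.25); rel(.43,.311,.25,19)
E
```

```text
collar [0.4324 0.3072 0.0796] 74 (array([433.4, 304.4]), array([12.1, 53.3]), 19.7)
(223, 225) [0.433  0.3048 0.0804]
(224, 224) [0.4351 0.3023 0.0817]
(222, 225) [0.4331 0.3072 0.0797]
driver fit [ 0.3299427  -0.94400096  0.43046927  0.3109075 ]
top rail (array([ 659.3, -166.5]), array([112.9,  48.2]), 76.1)
clips [[0.6661533713340759, -0.13478557765483856], [0.6485874056816101, -0.1959504634141922]] mid [ 0.6573704  -0.16536802] az -106.02355
top long (array([ 438.2, -287. ]), array([139.4,  93.4]), 63.1)
top sq (array([467.1,  21.1]), array([87.8, 88.5]), 77.8)
top dish (array([620.2, 134.5]), array([85.2, 84.3]), 34.3)
scene rail (array([ 659.6, -165.4]), array([115.7,  48.1]), 74.8)
clips [[0.6712135672569275, -0.13325683772563934], [0.6551071405410767, -0.19535312056541443]] mid [ 0.6631603  -0.16430497] az -104.54084
scene long (array([ 439., -285.]), array([147.7,  94.8]), 62.6)
scene sq (array([468.7,  22.6]), array([87.9, 90.3]), 77.9)
scene dish (array([622.3, 136.1]), array([83.5, 87.5]), 86.4)
pos [ 0.1804 -0.5984  0.3027] yaw -73.2 tilt [ 0.     -0.0001] -> shift cm [ 34.42 -20.79   5.27] rz None
pos [ 0.1804 -0.5984  0.3027] yaw -73.2 tilt [ 0.     -0.0001] -> shift cm [ 52.66 -46.63   5.27] rz None
pos [ 0.1804 -0.5984  0.3027] yaw -73.2 tilt [ 0.     -0.0001] -> shift cm [ 50.14 -79.87   5.27] rz 1.5319675771003392
```

Emit:
carry_out:
  motion: [4.3,-2.6,0,0,0,0,4.3,-2.6,0,0,0,0,4.3,-2.6,0,0,0,0,4.3,-2.6,0,0,0,0,4.3,-2.6,0,0,0,0,4.3,-2.6,0,0,0,0,4.3,-2.6,0,0,0,0,4.3,-2.6,0,0,0,0]
  hand: 5

```text
clock: 2.3
tool_pos: [0.4508, -0.2987, 0.3029]
eef_rot: [0.989, 0.146, 0.0, 0.0]
contact_force: [0.3, -0.6, 1.0]
opening: 0.57
```

Emit:
carry_out:
  motion: [2.3,-3.2,0,0,0,-0.1,2.3,-3.2,0,0,0,-0.1,2.3,-3.2,0,0,0,-0.1,2.3,-3.2,0,0,0,-0.1,2.3,-3.2,0,0,0,-0.1,2.3,-3.2,0,0,0,-0.1,2.3,-3.2,0,0,0,-0.1,2.3,-3.2,0,0,0,-0.1]

```text
clock: 3.3
tool_pos: [0.4437, 0.0084, 0.3029]
eef_rot: [0.854, 0.521, 0.001, 0.0]
contact_force: [0.1, 1.5, -0.4]
opening: 0.571
```

```bash
python3 - <<'E'
from h import *
st(); rel(.4325,.306,.2,19.3)
E
```

```text
t 3.3 pos [0.4437 0.0084 0.3029] x [0.457 0.889 0.001] y [ 0.889 -0.457  0.001] z [ 0.001  0.    -1.   ] F [ 0.1  1.5 -0.4] op 0.571 q [ 0.12  0.48 -0.37  2.08  0.28  0.63 -0.91]
pos [0.4437 0.0084 0.3029] yaw -27.2 tilt [0.0012 0.0003] -> shift cm [ 25.95 -14.61  10.3 ] rz -0.8114100447286505
```

Emit:
carry_out:
  motion: [3.24,-1.83,0,0,0,0,3.24,-1.83,0,0,0,0,3.24,-1.83,0,0,0,0,3.24,-1.83,0,0,0,0,3.24,-1.83,0,0,0,0,3.24,-1.83,0,0,0,0,3.24,-1.83,0,0,0,0,3.24,-1.83,0,0,0,0]

```text
clock: 4.3
tool_pos: [0.433, 0.3058, 0.3028]
eef_rot: [0.854, 0.52, 0.0, 0.0]
contact_force: [0.9, -0.1, -0.4]
opening: 0.564
```

Emit:
carry_out:
  motion: [0,0,1.5,0,0,-0.1,0,0,1.5,0,0,-0.1,0,0,1.5,0,0,-0.1,0,0,1.5,0,0,-0.1,0,0,1.5,0,0,-0.1,0,0,1.5,0,0,-0.1,0,0,1.5,0,0,-0.1,0,0,0,0,0,-0.1]

```text
clock: 5.3
tool_pos: [0.4327, 0.3042, 0.1967]
eef_rot: [0.583, 0.812, -0.001, -0.0]
contact_force: [0.1, 0.9, 1.2]
opening: 0.569
```

```bash
python3 - <<'E'
from h import *
st(); rel(.4325,.306,.133,19.3)
p=snapshot("scene"); a=p["frame"][120:210,350:470,::-1]; cv2.imwrite("pics/ap.png",cv2.resize(a,None,fx=6,fy=6,interpolation=2))
E
```

```text
t 5.3 pos [0.4327 0.3042 0.1967] x [-0.32   0.948 -0.001] y [ 0.948  0.32  -0.002] z [-0.001 -0.001 -1.   ] F [0.1 0.9 1.2] op 0.569 q [-0.43  0.76 -0.45  1.94  0.58  0.58 -0.95]
pos [0.4327 0.3042 0.1967] yaw 18.6 tilt [-0.0012 -0.0014] -> shift cm [0.19 0.05 6.37] rz -0.01151546852931785
```

View pics/ap.png

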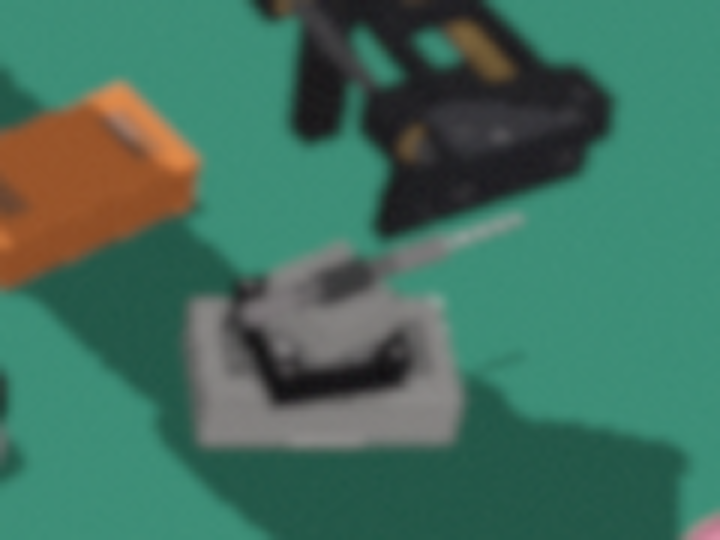

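Emit:
carry_out:
  motion: [0.1,0,1.5,0,0,-0.01,0.1,0,1.5,0,0,0,0,0,1.5,0,0,0,0,0,1.0,0,0,0,0,0,0.5,0,0,0,0,0,0.3,0,0,0,0,0,0,0,0,0,0,0,0,0,0,0]

```text
clock: 6.35
tool_pos: [0.4325, 0.3065, 0.135]
eef_rot: [0.581, 0.814, 0.0, 0.0]
contact_force: [-0.1, 0.1, -0.2]
opening: 0.565
```

Emit:
carry_out:
  motion: [0,0,0,0,0,0,0,0,0,0,0,0,0,0,0,0,0,0,0,0,0,0,0,0,0,0,0,0,0,0,0,0,0,0,0,0,0,0,0,0,0,0,0,0,0,0,0,0]
  hand: 0.5
  grip_force: 30

```text
clock: 7.35
tool_pos: [0.4323, 0.3064, 0.1347]
eef_rot: [0.581, 0.814, -0.0, 0.0]
contact_force: [0.6, -0.3, 0.4]
opening: 0.132
```

Emit:
carry_out:
  motion: [0,0,-0.5,0,0,0,0,0,-1.5,0,0,0,0,0,-3,0,0,0,0,0,-3,0,0,0,0,0,-3,0,0,0]

```text
clock: 7.98
tool_pos: [0.4322, 0.3063, 0.2466]
eef_rot: [0.58, 0.814, 0.0, 0.0]
contact_force: [0.7, -0.2, -0.4]
opening: 0.128
```

```bash
python3 - <<'E'
from h import *
st(); rel(.658,-.165,.2,-14)
p=snapshot("scene"); w=cloud(p);a=p["frame"][120:210,350:470,::-1]; cv2.imwrite("pics/l1.png",cv2.resize(a,None,fx=6,fy=6,interpolation=2))
E
```

```text
t 7.975 pos [0.4322 0.3063 0.2466] x [-0.326  0.945  0.   ] y [0.945 0.326 0.   ] z [ 0.  0. -1.] F [ 0.7 -0.2 -0.4] op 0.128 q [-0.39  0.69 -0.52  1.9   0.52  0.69 -0.89]
pos [0.4322 0.3063 0.2466] yaw 19.0 tilt [0.0004 0.0004] -> shift cm [-51.92   5.98   4.65] rz 0.5765061009246384
```

View pics/l1.png

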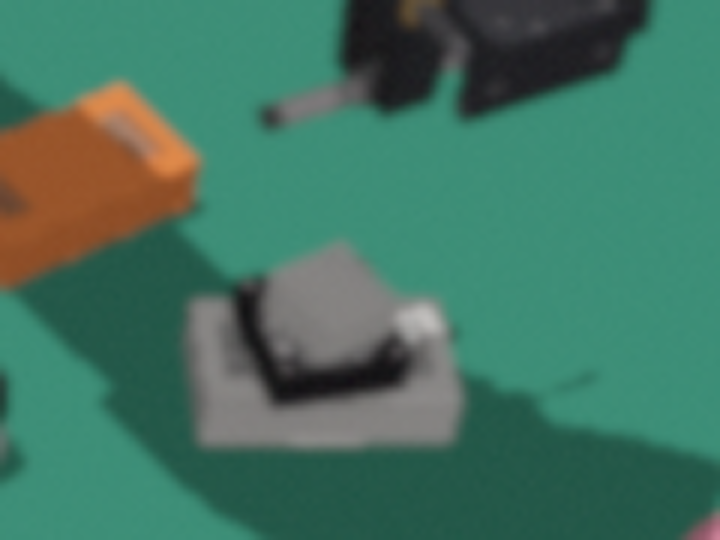

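The driver is in the jaws, gripped at the collar. Next I carry it over the rail.

Emit:
carry_out:
  motion: [-3.25,0.37,0,0,0,0,-3.25,0.37,0,0,0,0,-3.25,0.37,0,0,0,0,-3.25,0.37,0,0,0,0,-3.25,0.37,0,0,0,0,-3.25,0.37,0,0,0,0,-3.25,0.37,0,0,0,0,-3.25,0.37,0,0,0,0]

```text
clock: 9.02
tool_pos: [0.5453, 0.0692, 0.2454]
eef_rot: [0.581, 0.814, 0.0, 0.0]
contact_force: [0.8, -0.2, 0.0]
opening: 0.131
```

Emit:
carry_out:
  motion: [-3.25,0.37,0,0,0,0,-3.25,0.37,0,0,0,0,-3.25,0.37,0,0,0,0,-3.25,0.37,0,0,0,0,-3.25,0.37,0,0,0,0,-3.25,0.37,0,0,0,0,-3.25,0.37,0,0,0,0,-3.25,0.37,0,0,0,0]

```text
clock: 10.02
tool_pos: [0.6579, -0.1669, 0.2454]
eef_rot: [0.581, 0.814, 0.0, -0.0]
contact_force: [0.7, 0.4, -0.7]
opening: 0.132
```

Emit:
carry_out:
  motion: [0,0,2,0,0,0.12,0,0,2,0,0,0.12,0,0,2,0,0,0.12,0,0,2,0,0,0.12,0,0,1.5,0,0,0.11,0,0,0,0,0,0,0,0,0,0,0,0]

```text
clock: 10.9
tool_pos: [0.6582, -0.1659, 0.1507]
eef_rot: [0.792, 0.611, 0.0, 0.0]
contact_force: [0.5, 0.2, -0.4]
opening: 0.129
```

```bash
python3 - <<'E'
from h import *
st(); rel(.658,-.165,.1,-14.9)
for n,b in(("scene",(160,220,270,310)),("top",(370,100,470,175))):
    p=snapshot(n); save(p,n+"r.png",b,6); w=cloud(p)
    for d in finder.masks_of(p,"driver")[:2]: print(n,d["p"],d["extent"])
    near=np.hypot(w[...,0]-.658,w[...,1]+.165)<.12
    q=w[near&(w[...,2]>.05)&(w[...,2]<.085)]
    print(len(q), [ (np.round(a,4).tolist()) for a in q[np.argsort(q[:,1])][::max(1,len(q)//12)]])
E
```

```text
t 10.9 pos [ 0.6582 -0.1659  0.1507] x [0.253 0.967 0.   ] y [ 0.967 -0.253  0.001] z [ 0.001  0.    -1.   ] F [ 0.5  0.2 -0.4] op 0.129 q [ 0.38  0.97 -0.4   1.49  0.48  0.78 -0.46]
pos [ 0.6582 -0.1659  0.1507] yaw -14.7 tilt [0.0012 0.0001] -> shift cm [ 0.08 -0.04  5.07] rz 0.003804839497505989
scene 0.43 [218.1, 254.3, 237.2, 259.5]
0 []
top 0.39 [408.0, 117.7, 414.9, 121.0]
0 []
```

View pics/scener.png

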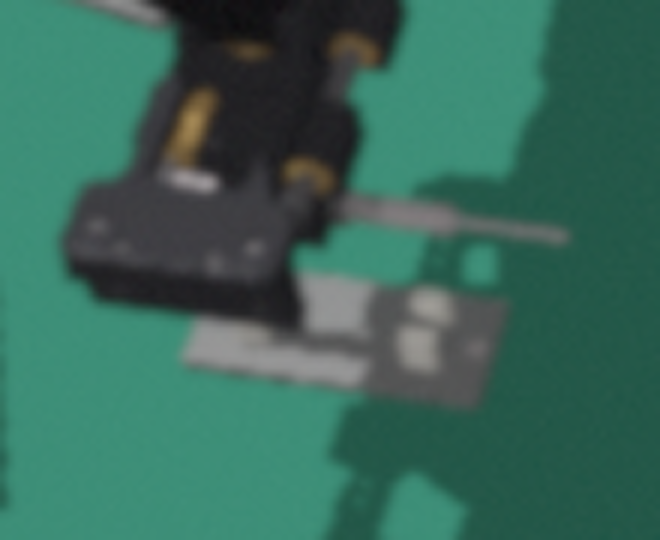

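View pics/topr.png

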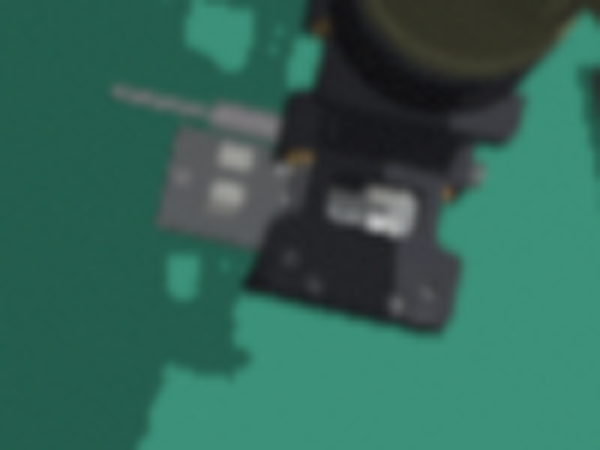

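```bash
python3 - <<'E'
from h import *
u=np.array([np.cos(np.radians(75.1)),np.sin(np.radians(75.1))]); n=np.array([u[1],-u[0]]); c=np.array([.658,-.165])
for nm in("top","scene"):
    p=snapshot(nm); w=cloud(p); k=p["frame"].astype(int)
    gray=(k.max(2)-k.min(2)<40)
    d=w[...,:2]-c; s=d@u; t=d@n
    m=gray&(s>.022)&(s<.1)&(np.abs(t)<.03)&(w[...,2]>.08)&(w[...,2]<.11)
    for a,b in((.022,.035),(.035,.05),(.052,.09)):
        mm=m&(s>a)&(s<b)
        if mm.sum(): print(nm,"drv",a,b,mm.sum(),"t",np.median(t[mm]).round(4),"z",np.median(w[...,2][mm]).round(4))
    print("tip s",np.percentile(s[m],98) if m.any() else None)
    m=gray&(np.abs(d[...,0])<.1)&(np.abs(t)<.02)&(w[...,2]>.014)&(w[...,2]<.04)&(s>.01)&(s<.06)
    print(nm,"clip s",np.percentile(s[m],[5,50,95]).round(4),"t",np.percentile(t[m],[2,25,50,75,98]).round(4),"z",np.percentile(w[...,2][m],[50,95]).round(4), "hist",np.histogram(t[m],np.arange(-.016,.017,.002)))
    m=gray&(np.abs(t)<.04)&(w[...,2]>.003)&(w[...,2]<.012)&(s>.01)&(s<.075)
    print(nm,"strip s max",np.percentile(s[m],98).round(4),"t",np.percentile(t[m],[1,99]).round(4))
E
```

```text
top drv 0.022 0.035 18 t -0.0018 z 0.0938
top drv 0.035 0.05 29 t -0.0019 z 0.0942
top drv 0.052 0.09 23 t -0.0006 z 0.0921
tip s 0.08605068476343013
top clip s [0.0259 0.0309 0.0373] t [-0.011  -0.008  -0.0025  0.0085  0.0127] z [0.0226 0.0252] hist (array([0, 0, 6, 5, 3, 5, 2, 0, 0, 0, 5, 3, 5, 5, 2, 0]), array([-0.016, -0.014, -0.012, -0.01 , -0.008, -0.006, -0.004, -0.002,
        0.   ,  0.002,  0.004,  0.006,  0.008,  0.01 ,  0.012,  0.014,
        0.016]))
top strip s max 0.0544 t [-0.0211  0.0242]
scene drv 0.022 0.035 28 t 0.0039 z 0.0937
scene drv 0.035 0.05 33 t 0.0033 z 0.0945
scene drv 0.052 0.09 32 t 0.0023 z 0.0916
tip s 0.09023931092946283
scene clip s [0.0284 0.0337 0.0397] t [-0.0077 -0.0034  0.0081  0.0131  0.0148] z [0.0231 0.0259] hist (array([ 0,  0,  0,  1,  8,  3,  4,  8,  1,  0,  1,  2,  5,  3, 14,  6]), array([-0.016, -0.014, -0.012, -0.01 , -0.008, -0.006, -0.004, -0.002,
        0.   ,  0.002,  0.004,  0.006,  0.008,  0.01 ,  0.012,  0.014,
        0.016]))
scene strip s max 0.0571 t [-0.0185  0.0259]
```

Emit:
carry_out:
  motion: [0.1,0.15,1.5,0,0,0,0,0,1.5,0,0,0,0,0,1.5,0,0,0,0,0,1.0,0,0,0,0,0,0.5,0,0,0,0,0,0,0,0,0]
  grip_force: 55

```text
clock: 11.95
tool_pos: [0.6594, -0.1653, 0.0894]
eef_rot: [0.792, 0.61, -0.0, -0.0]
contact_force: [0.1, 0.7, -0.3]
opening: 0.125
```

Emit:
carry_out:
  motion: [0,0,0.3,0,0,0,0,0,0.3,0,0,0,0,0,0.3,0,0,0,0,0,0.2,0,0,0,0,0,0,0,0,0]

```text
clock: 12.58
tool_pos: [0.6595, -0.1654, 0.0783]
eef_rot: [0.792, 0.61, -0.0, -0.0]
contact_force: [1.4, 0.0, -2.1]
opening: 0.127
```

Emit:
carry_out:
  motion: [0,0,0.2,0,0,0,0,0,0.1,0,0,0,0,0,0,0,0,0]

```text
clock: 12.95
tool_pos: [0.6594, -0.1653, 0.0758]
eef_rot: [0.792, 0.61, -0.0, 0.0]
contact_force: [-0.1, 0.3, 0.3]
opening: 0.125
```

```bash
python3 - <<'E'
from h import *
st()
p=snapshot("scene"); save(p,"press.png",(160,220,270,310),6)
E
```

```text
t 12.95 pos [ 0.6594 -0.1653  0.0758] x [ 0.255  0.967 -0.   ] y [ 0.967 -0.255 -0.   ] z [-0. -0. -1.] F [-0.1  0.3  0.3] op 0.125 q [ 0.36  1.07 -0.36  1.5   0.52  0.67 -0.5 ]
```

View pics/press.png

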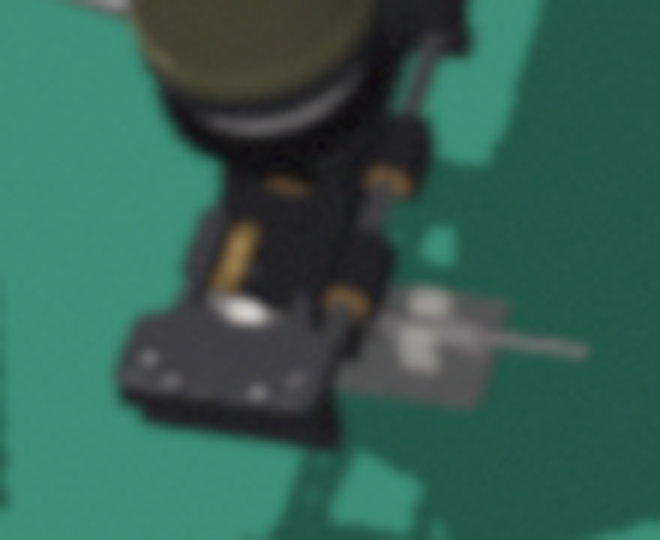

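The handle lies in the clip at (425,330) and the force is back to zero, so it looks snapped in. I release, back off and check.

Emit:
carry_out:
  motion: [0,0,0,0,0,0,0,0,0,0,0,0,0,0,0,0,0,0,0,0,0,0,0,0]
  hand: 4

```text
clock: 13.5
tool_pos: [0.6595, -0.1653, 0.0757]
eef_rot: [0.792, 0.61, 0.0, 0.0]
contact_force: [0.6, 0.2, -0.2]
opening: 0.452
```

Emit:
carry_out:
  motion: [0,0,-1,0,0,0,0,0,-3,0,0,0,0,0,-5,0,0,0,0,0,-5,0,0,0,-5,0,0,0,0,0,-5,0,0,0,0,0,0,0,0,0,0,0]

```text
clock: 14.38
tool_pos: [0.6316, -0.2691, 0.2162]
eef_rot: [0.795, 0.607, -0.002, 0.002]
contact_force: [0.1, -0.8, 1.3]
opening: 0.454
```

```bash
python3 - <<'E'
from h import *
st()
u=np.array([np.cos(np.radians(75.1)),np.sin(np.radians(75.1))]); n=np.array([u[1],-u[0]]); c=np.array([.659,-.165])
p=snapshot("scene"); w=cloud(p); save(p,"snap.png",(160,220,270,310),6)
d=w[...,:2]-c; s=d@u; t=d@n
for a,b in((-.054,-.042),(-.024,-.016),(-.008,.008),(.016,.024),(.04,.05),(.055,.075)):
    m=(s>a)&(s<b)&(np.abs(t)<.012)&(w[...,2]>.010); print(a,b,m.sum(),"z",np.percentile(w[...,2][m],[50,90]).round(4) if m.any() else "", "t",np.median(t[m]).round(4) if m.any() else "")
# pile now, from top
p=snapshot("top"); w=cloud(p); near=np.hypot(w[...,0]-.43,w[...,1]-.307)<.1
for a,b in((.062,.08),(.044,.055),(.022,.036)):
    q=w[near&(w[...,2]>a)&(w[...,2]<b)]; print(len(q),rectof(q))
rel(.43,.305,.25)
E
```

```text
t 14.375 pos [ 0.6316 -0.2691  0.2162] x [ 0.264  0.965 -0.006] y [ 0.965 -0.264  0.   ] z [-0.001 -0.005 -1.   ] F [ 0.1 -0.8  1.3] op 0.454 q [ 0.55  0.9  -0.45  1.43  0.45  0.92 -0.29]
-0.054 -0.042 20 z [0.0189 0.0215] t 0.0023
-0.024 -0.016 16 z [0.0195 0.0227] t 0.0039
-0.008 0.008 49 z [0.0204 0.0231] t 0.0041
0.016 0.024 18 z [0.02  0.022] t 0.0038
0.04 0.05 22 z [0.0196 0.0219] t 0.0032
0.055 0.075 13 z [0.0167 0.0193] t 0.0024
205 (array([429.1, 306.2]), array([40.8, 40.9]), 23.9)
290 (array([428.3, 304.2]), array([60.2, 61.1]), 5.9)
615 (array([426.9, 308.2]), array([110.6,  65. ]), 85.5)
pos [ 0.6339 -0.2623  0.2163] yaw -14.9 tilt [0.0007 0.0004] -> shift cm [ 49.61 -34.24  -3.36] rz None
```

View pics/snap.png

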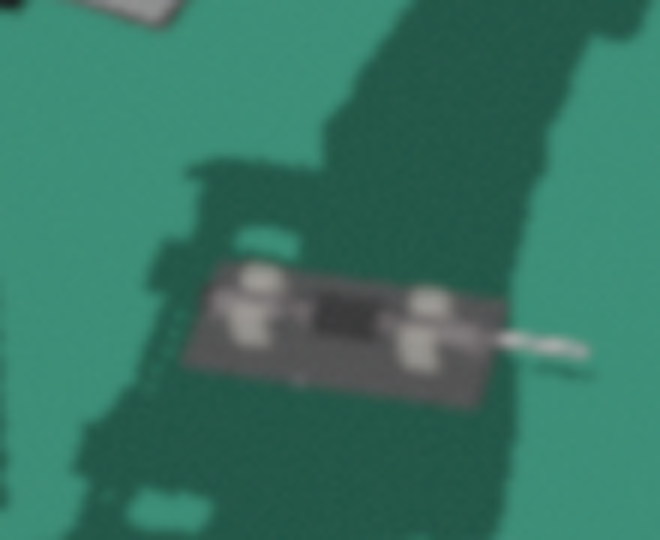

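The driver is home: the handle top is level at about z 0.020 and the collar is midway between the clips. Next is the heat sink.

Emit:
carry_out:
  motion: [4.13,-2.85,-0.5,0,0,0,4.13,-2.85,-0.5,0,0,0,4.13,-2.85,0,0,0,0,4.13,-2.85,0,0,0,0,4.13,-2.85,0,0,0,0,4.13,-2.85,0,0,0,0,4.13,-2.85,0,0,0,0,4.13,-2.85,0,0,0,0]
  hand: 6.5

```text
clock: 15.48
tool_pos: [0.4966, 0.1194, 0.2262]
eef_rot: [0.791, 0.612, 0.001, -0.001]
contact_force: [0.8, 0.3, -0.0]
opening: 0.739
```

Emit:
carry_out:
  motion: [4.13,-2.85,0,0,0,0,4.13,-2.85,0,0,0,0,4.13,-2.85,0,0,0,0,4.13,-2.85,0,0,0,0,0,0,0,0,0,-0.175,0,0,0,0,0,-0.175,0,0,0,0,0,-0.175,0,0,0,0,0,-0.175]

```text
clock: 16.48
tool_pos: [0.4282, 0.3064, 0.2262]
eef_rot: [0.531, 0.847, 0.001, -0.0]
contact_force: [-0.8, -0.5, 0.2]
opening: 0.734
```

```bash
python3 - <<'E'
from h import *
st(); rel(.4295,.306,.121,25)
p=snapshot("scene");w=cloud(p); near=np.hypot(w[...,0]-.43,w[...,1]-.307)<.06
print(rectof(w[near&(w[...,2]>.062)&(w[...,2]<.075)]))
E
```

```text
t 16.475 pos [0.4282 0.3064 0.2262] x [-0.436  0.9    0.001] y [0.9   0.436 0.   ] z [-0.     0.001 -1.   ] F [-0.8 -0.5  0.2] op 0.734 q [-0.39  0.72 -0.53  1.93  0.57  0.65 -0.83]
pos [0.4282 0.3064 0.2262] yaw 25.9 tilt [-0.0003  0.0013] -> shift cm [-0.1   0.09 10.52] rz 0.015174267716321908
(array([432.1, 307.8]), array([43. , 43.1]), 26.4)
```

Emit:
carry_out:
  motion: [0,0.1,2.5,0,0,0,0,0,2.5,0,0,0,0,0,2.5,0,0,0,0,0,2,0,0,0,0,0,1,0,0,0,0,0,0,0,0,0]

```text
clock: 17.27
tool_pos: [0.4299, 0.3056, 0.1206]
eef_rot: [0.535, 0.845, -0.0, -0.0]
contact_force: [-0.5, -0.7, 0.4]
opening: 0.737
```

Emit:
carry_out:
  motion: [0,0,0,0,0,0,0,0,0,0,0,0,0,0,0,0,0,0,0,0,0,0,0,0,0,0,0,0,0,0,0,0,0,0,0,0]
  hand: 3.5
  grip_force: 15

```text
clock: 18.02
tool_pos: [0.4309, 0.305, 0.1212]
eef_rot: [0.535, 0.845, 0.0, 0.0]
contact_force: [-0.1, 0.1, 5.6]
opening: 0.449
```

Emit:
carry_out:
  motion: [0,0,-0.3,0,0,0,0,0,-1.5,0,0,0,0,0,-3,0,0,0,0,0,-3,0,0,0,0,0,0,0,0,0]

```text
clock: 18.65
tool_pos: [0.4315, 0.3057, 0.2011]
eef_rot: [0.535, 0.845, 0.002, 0.001]
contact_force: [-1.2, 0.4, -0.3]
opening: 0.454
```

```bash
python3 - <<'E'
from h import *
st(); rel(.621,.135,.199)
p=snapshot("scene"); save(p,"hs.png",(350,110,470,210),6)
E
```

```text
t 18.65 pos [0.4315 0.3057 0.2011] x [-0.427  0.904  0.002] y [0.904 0.427 0.004] z [ 0.003  0.003 -1.   ] F [-1.2  0.4 -0.3] op 0.454 q [-0.41  0.76 -0.49  1.94  0.62  0.59 -0.87]
pos [0.4315 0.3057 0.2011] yaw 25.3 tilt [0.0034 0.0033] -> shift cm [-23.53   9.84   0.22] rz None
```

View pics/hs.png

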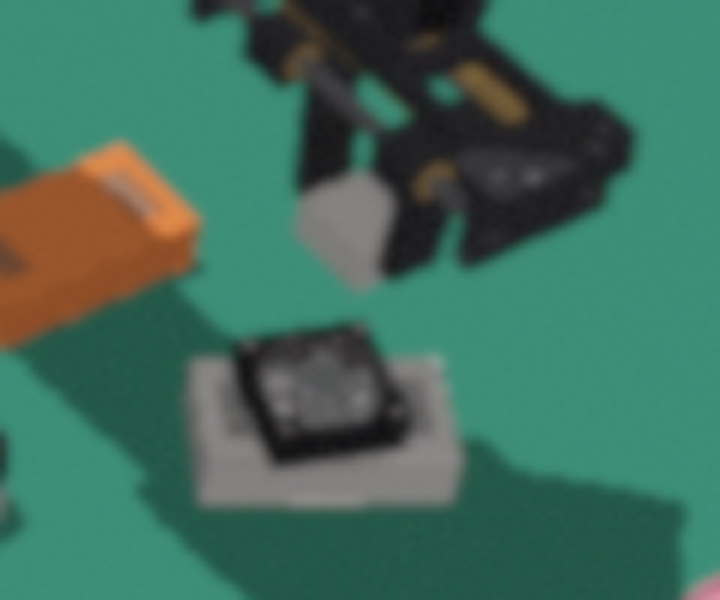

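```bash
python3 - <<'E'
from h import *
s=st(); r=R.from_quat(s["eef_rot"]).as_matrix()
for nm in("scene","top"):
    p=snapshot(nm);w=cloud(p);k=p["frame"].astype(int)
    l=(w-s["tool_pos"])@r
    m=(np.abs(l[...,0])<.035)&(np.abs(l[...,1])<.019)&(l[...,2]>.025)&(l[...,2]<.11)&(k.max(2)>80)&(k.max(2)-k.min(2)<30)
    q=l[m]; print(nm,len(q)); 
    if len(q)<10: continue
    for a in np.arange(-.03,.035,.005):
        z=q[(q[:,0]>=a)&(q[:,0]<a+.005)]
        if len(z): print(round(a,3),len(z),np.percentile(z[:,2],[5,50,95]).round(4))
E
```

```text
t 18.7 pos [0.431  0.305  0.1998] x [-0.427  0.904  0.001] y [0.904 0.427 0.002] z [ 0.002  0.001 -1.   ] F [ 0.   0.3 -1.6] op 0.452 q [-0.41  0.76 -0.49  1.94  0.62  0.59 -0.87]
scene 193
-0.025 1 [0.0564 0.0564 0.0564]
-0.02 58 [0.0516 0.0634 0.073 ]
-0.015 38 [0.0509 0.0554 0.0671]
-0.01 19 [0.0498 0.054  0.0573]
-0.005 23 [0.0511 0.0541 0.0578]
0.0 21 [0.0508 0.054  0.0573]
0.005 16 [0.0511 0.0535 0.0558]
0.01 14 [0.0516 0.0532 0.0575]
0.015 3 [0.0525 0.0526 0.0546]
top 0
```

The heat sink is level in the grip, with its underside 73 mm below the TCP. I carry it to the grey dish.

Emit:
carry_out:
  motion: [-3.92,1.64,0,0,0,0,-3.92,1.64,0,0,0,0,-3.92,1.64,0,0,0,0,-3.92,1.64,0,0,0,0,-3.92,1.64,0,0,0,0,-3.92,1.64,0,0,0,0,0,0,3,0,0,0,0,0,3,0,0,0]

```text
clock: 19.8
tool_pos: [0.62, 0.1333, 0.1366]
eef_rot: [0.535, 0.845, -0.001, -0.0]
contact_force: [-0.1, -0.0, -1.1]
opening: 0.451
```

Emit:
carry_out:
  motion: [0,0,2,0,0,0,0,0,2,0,0,0,0,0,1,0,0,0,0,0,0.5,0,0,0,0,0,0,0,0,0]

```text
clock: 20.42
tool_pos: [0.6204, 0.1345, 0.0839]
eef_rot: [0.535, 0.845, 0.0, 0.0]
contact_force: [-0.7, 0.5, -0.2]
opening: 0.452
```

```bash
python3 - <<'E'
from h import *
st(); rel(.621,.135,.0765)
E
```

```text
t 20.425 pos [0.6204 0.1345 0.0839] x [-0.428  0.904 -0.   ] y [0.904 0.428 0.001] z [ 0.001  0.    -1.   ] F [-0.7  0.5 -0.2] op 0.452 q [-0.04  1.04 -0.47  1.65  0.72  0.64 -0.46]
pos [0.6204 0.1345 0.0839] yaw 25.3 tilt [0.0005 0.    ] -> shift cm [0.02 0.08 0.74] rz None
```

Emit:
carry_out:
  motion: [0,0,0.3,0,0,0,0,0,0.2,0,0,0,0,0,0.1,0,0,0,0,0,0.1,0,0,0,0,0,0.1,0,0,0,0,0,0,0,0,0]

```text
clock: 21.18
tool_pos: [0.6202, 0.1344, 0.0763]
eef_rot: [0.535, 0.845, -0.0, 0.0]
contact_force: [-2.1, -0.7, 4.0]
opening: 0.455
```

Emit:
carry_out:
  motion: [0,0,0,0,0,0,0,0,0,0,0,0,0,0,0,0,0,0,0,0,0,0,0,0]
  hand: 6

```text
clock: 21.68
tool_pos: [0.6202, 0.1344, 0.0756]
eef_rot: [0.535, 0.845, 0.0, -0.0]
contact_force: [-0.8, 0.1, 0.9]
opening: 0.68
```

Emit:
carry_out:
  motion: [0,0,-1,0,0,0,0,0,-3,0,0,0,0,0,-5,0,0,0,0,0,-5,0,0,0,0,0,0,0,0,0]
  hand: 8

```text
clock: 22.3
tool_pos: [0.6223, 0.1357, 0.2207]
eef_rot: [0.535, 0.845, 0.004, 0.003]
contact_force: [0.6, -0.3, -0.0]
opening: 0.907
```

```bash
python3 - <<'E'
from h import *
st()
for nm in("top","scene"):
    p=snapshot(nm); w=cloud(p); near=np.hypot(w[...,0]-.43,w[...,1]-.307)<.1
    for a,b in((.042,.056),(.022,.036)):
        q=w[near&(w[...,2]>a)&(w[...,2]<b)]; print(nm,len(q),rectof(q))
    near=np.hypot(w[...,0]-.621,w[...,1]-.135)<.04
    q=w[near&(w[...,2]>.015)&(w[...,2]<.05)]
    if len(q)>5: print("sink",len(q),rectof(q[q[:,2]>.02]),np.percentile(q[:,2],[50,95]))
rel(.4285,.305,.2,6)
E
```

```text
t 22.3 pos [0.6223 0.1357 0.2207] x [-0.428  0.904 -0.001] y [0.904 0.427 0.009] z [ 0.008  0.003 -1.   ] F [ 0.6 -0.3 -0. ] op 0.907 q [ 0.02  0.86 -0.59  1.6   0.59  0.86 -0.35]
top 405 (array([428.2, 304.2]), array([60.3, 60.7]), 5.5)
top 707 (array([427.1, 308.2]), array([110.5,  64.9]), 86.0)
sink 19 (array([632.2, 147.2]), array([ 7. , 30.4]), 27.2) [0.022766   0.02575341]
scene 330 (array([431.4, 306.7]), array([62.9, 62.9]), 4.5)
scene 469 (array([431.6, 310.7]), array([111.7,  70.3]), 86.4)
sink 284 (array([622.1, 138.1]), array([41.4, 41.5]), 24.3) [0.02202265 0.02565034]
pos [0.6202 0.1341 0.2163] yaw 25.3 tilt [ 0.0009 -0.0003] -> shift cm [ 23.64 -10.02   1.61] rz 0.3371849443697356
```

Emit:
carry_out:
  motion: [3.95,-1.65,0,0,0,0,3.95,-1.65,0,0,0,0,3.95,-1.65,0,0,0,0,3.95,-1.65,0,0,0,0,3.95,-1.65,0,0,0,0,3.95,-1.65,0,0,0,0.115,0,0,0,0,0,0.115,0,0,0,0,0,0.115]

```text
clock: 23.4
tool_pos: [0.4281, 0.306, 0.2143]
eef_rot: [0.673, 0.74, -0.002, -0.0]
contact_force: [0.8, -0.1, -0.2]
opening: 0.909
```

Emit:
carry_out:
  motion: [0,0,3,0,0,0,0,0,3,0,0,0,0,0,2.5,0,0,0,0,0,0,0,0,0]

```text
clock: 23.9
tool_pos: [0.4278, 0.3049, 0.1283]
eef_rot: [0.672, 0.741, -0.003, -0.0]
contact_force: [1.1, 0.1, 0.2]
opening: 0.901
```

```bash
python3 - <<'E'
from h import *
st(); rel(.429,.305,.102,5.4)
E
```

```text
t 23.9 pos [0.4278 0.3049 0.1283] x [-0.098  0.995 -0.004] y [ 0.995  0.097 -0.005] z [-0.004 -0.005 -1.   ] F [1.1 0.1 0.2] op 0.901 q [-0.53  0.86 -0.3   1.98  0.62  0.4  -1.21]
pos [0.4278 0.3049 0.1283] yaw 5.6 tilt [-0.0044 -0.0045] -> shift cm [0.01 0.13 2.63] rz 0.0033940704767292714
```

Emit:
carry_out:
  motion: [0,0.1,1.2,0,0,0,0,0,1.0,0,0,0,0,0,0.4,0,0,0,0,0,0,0,0,0]

```text
clock: 24.4
tool_pos: [0.4303, 0.3063, 0.1046]
eef_rot: [0.672, 0.741, -0.0, 0.0]
contact_force: [-0.1, -0.1, 0.6]
opening: 0.913
```

Emit:
carry_out:
  motion: [0,0,0,0,0,0,0,0,0,0,0,0,0,0,0,0,0,0,0,0,0,0,0,0,0,0,0,0,0,0]
  hand: 5.5
  grip_force: 15

```text
clock: 25.02
tool_pos: [0.4304, 0.3064, 0.1049]
eef_rot: [0.672, 0.741, 0.0, 0.0]
contact_force: [-1.1, -0.4, 4.3]
opening: 0.677
```

Emit:
carry_out:
  motion: [0,0,-0.3,0,0,0,0,0,-1.5,0,0,0,0,0,-3,0,0,0,0,0,-3,0,0,0,0,0,0,0,0,0]

```text
clock: 25.65
tool_pos: [0.4313, 0.3071, 0.1852]
eef_rot: [0.672, 0.74, 0.002, 0.0]
contact_force: [-0.2, 1.6, -1.0]
opening: 0.676
```

```bash
python3 - <<'E'
from h import *
s=st(); r=R.from_quat(s["eef_rot"]).as_matrix()
p=snapshot("scene");w=cloud(p); l=(w-s["tool_pos"])@r
m=(np.abs(l[...,0])<.04)&(np.abs(l[...,1])<.026)&(l[...,2]>.045)&(l[...,2]<.11); q=l[m]
for a in np.arange(-.04,.04,.01):
    z=q[(q[:,0]>=a)&(q[:,0]<a+.01)]
    if len(z): print(round(a,3),len(z),np.percentile(z[:,2],[5,50,95]).round(4))
rel(.467,.0215,.18,-12.1)
E
```

```text
t 25.65 pos [0.4313 0.3071 0.1852] x [-0.096  0.995  0.003] y [0.995 0.096 0.004] z [ 0.004  0.003 -1.   ] F [-0.2  1.6 -1. ] op 0.676 q [-0.47  0.77 -0.39  1.95  0.56  0.52 -1.15]
-0.04 33 [0.056  0.0666 0.0751]
-0.03 70 [0.0549 0.0583 0.0707]
-0.02 43 [0.054  0.058  0.0685]
-0.01 65 [0.0539 0.0581 0.0712]
0.0 13 [0.0525 0.0574 0.07  ]
pos [0.4308 0.3064 0.1839] yaw 5.5 tilt [0.0018 0.0014] -> shift cm [-28.71   0.85   0.35] rz 0.3076980721483125
```

Emit:
carry_out:
  motion: [-4.8,0.15,0,0,0,0,-4.8,0.15,0,0,0,0,-4.8,0.15,0,0,0,0,-4.8,0.15,0,0,0,0,-4.8,0.15,0,0,0,0,-4.7,0.1,0,0,0,0.1,0,0,0,0,0,0.1,0,0,0,0,0,0.107]

```text
clock: 26.7
tool_pos: [0.4661, 0.0204, 0.1819]
eef_rot: [0.779, 0.627, -0.001, -0.0]
contact_force: [-0.9, 0.8, -0.2]
opening: 0.68
```

Emit:
carry_out:
  motion: [0,0,3,0,0,0,0,0,3,0,0,0,0,0,2.5,0,0,0,0,0,0.7,0,0,0,0,0,0,0,0,0]

```text
clock: 27.32
tool_pos: [0.4662, 0.0216, 0.0904]
eef_rot: [0.777, 0.629, -0.001, -0.0]
contact_force: [-0.2, -1.1, -0.1]
opening: 0.68
```

```bash
python3 - <<'E'
from h import *
st(); rel(.467,.0215,.0795,-12.1)
E
```

```text
t 27.325 pos [0.4662 0.0216 0.0904] x [ 0.208  0.978 -0.001] y [ 0.978 -0.208 -0.001] z [-0.001 -0.    -1.   ] F [-0.2 -1.1 -0.1] op 0.68 q [-0.09  0.9  -0.08  2.17  0.73  0.1  -1.08]
pos [0.4662 0.0216 0.0904] yaw -12.0 tilt [-0.0013 -0.0005] -> shift cm [0.01 0.08 1.09] rz 0.0015858755092020408
```

Emit:
carry_out:
  motion: [0,0,0.4,0,0,0,0,0,0.3,0,0,0,0,0,0.2,0,0,0,0,0,0,0,0,0]

```text
clock: 27.82
tool_pos: [0.4666, 0.0215, 0.0817]
eef_rot: [0.777, 0.629, 0.0, 0.0]
contact_force: [1.1, 0.0, -1.3]
opening: 0.681
```

Emit:
carry_out:
  motion: [0,0,0.1,0,0,0,0,0,0.1,0,0,0,0,0,0,0,0,0]

```text
clock: 28.2
tool_pos: [0.4666, 0.0215, 0.0799]
eef_rot: [0.777, 0.629, 0.0, 0.0]
contact_force: [0.0, -0.6, 3.0]
opening: 0.681
```

```bash
python3 - <<'E'
from h import *
st()
E
```

```text
t 28.2 pos [0.4666 0.0215 0.0799] x [0.208 0.978 0.   ] y [ 0.978 -0.208  0.   ] z [ 0. -0. -1.] F [ 0.  -0.6  3. ] op 0.681 q [-0.11  0.92 -0.06  2.17  0.75  0.06 -1.1 ]
```

Contact is at 3 N, so the fan is on the tray floor. I release and go for the supply.

Emit:
carry_out:
  motion: [0,0,0,0,0,0,0,0,0,0,0,0,0,0,0,0,0,0,0,0,0,0,0,0]
  hand: 8

```text
clock: 28.7
tool_pos: [0.4666, 0.0215, 0.0797]
eef_rot: [0.777, 0.629, -0.0, 0.0]
contact_force: [0.4, 0.5, -0.2]
opening: 0.909
```

Emit:
carry_out:
  motion: [0,0,-1,0,0,0,0,0,-3,0,0,0,0,0,-5,0,0,0,0,0,-3,0,0,0,0,0,0,0,0,0]
  hand: 8.5

```text
clock: 29.32
tool_pos: [0.4675, 0.0213, 0.2021]
eef_rot: [0.778, 0.629, 0.002, 0.001]
contact_force: [-0.1, 0.5, 0.1]
opening: 0.965
```

```bash
python3 - <<'E'
from h import *
st()
for nm in("top","scene"):
    p=snapshot(nm); w=cloud(p); near=np.hypot(w[...,0]-.43,w[...,1]-.307)<.1
    for a,b in((.022,.036),(.010,.036)):
        q=w[near&(w[...,2]>a)&(w[...,2]<b)]; print(nm,len(q),rectof(q))
    near=np.hypot(w[...,0]-.467,w[...,1]-.0215)<.05
    q=w[near&(w[...,2]>.018)&(w[...,2]<.05)]
    if len(q)>5: print("fan",len(q),rectof(q),np.percentile(q[:,2],[50,95]))
rel(.429,.308,.2,-4)
E
```

```text
t 29.325 pos [0.4675 0.0213 0.2021] x [0.209 0.978 0.002] y [ 0.978 -0.209  0.005] z [ 0.005  0.001 -1.   ] F [-0.1  0.5  0.1] op 0.965 q [ 0.11  0.69 -0.4   2.12  0.62  0.44 -0.99]
top 1224 (array([428.4, 308.2]), array([111.5,  62.3]), 85.3)
top 1257 (array([428.4, 308.2]), array([111.5,  62.3]), 85.1)
fan 18 (array([453. ,  26.9]), array([50.3, 19.7]), 76.9) [0.02212662 0.02512771]
scene 796 (array([432.2, 310.2]), array([110.3,  68.9]), 86.5)
scene 929 (array([431.5, 310.5]), array([110.5,  69.6]), 85.3)
fan 320 (array([468. ,  21.9]), array([60.1, 65.5]), 78.1) [0.02266807 0.02587522]
pos [0.4664 0.0211 0.1998] yaw -12.1 tilt [ 0.0003 -0.0004] -> shift cm [27.28 -9.65 -0.03] rz -0.14066941944366743
```

Emit:
carry_out:
  motion: [4.55,-1.6,0,0,0,0,4.55,-1.6,0,0,0,0,4.55,-1.6,0,0,0,0,4.55,-1.6,0,0,0,0,4.55,-1.6,0,0,0,0,4.55,-1.6,0,0,0,-0.06,0,0,0,0,0,-0.07,0,0,0,0,0,0]

```text
clock: 30.42
tool_pos: [0.4287, 0.3083, 0.1982]
eef_rot: [0.735, 0.678, -0.002, 0.0]
contact_force: [0.0, -0.6, -0.9]
opening: 0.967
```

Emit:
carry_out:
  motion: [0,0,3,0,0,0,0,0,3,0,0,0,0,0,2.5,0,0,0,0,0,0,0,0,0]

```text
clock: 30.92
tool_pos: [0.4288, 0.3067, 0.1128]
eef_rot: [0.735, 0.678, -0.003, 0.001]
contact_force: [-0.1, -0.3, -0.4]
opening: 0.963
```

```bash
python3 - <<'E'
from h import *
st(); rel(.429,.3085,.077,-4.8)
E
```

```text
t 30.925 pos [0.4288 0.3067 0.1128] x [ 0.081  0.997 -0.005] y [ 0.997 -0.082 -0.003] z [-0.003 -0.005 -1.   ] F [-0.1 -0.3 -0.4] op 0.963 q [-0.55  0.89 -0.27  1.98  0.63  0.36 -1.4 ]
pos [0.4288 0.3067 0.1128] yaw -4.7 tilt [-0.0031 -0.0045] -> shift cm [0.2  0.02 3.58] rz 0.0021782669473387486
```

Emit:
carry_out:
  motion: [0.1,0,1.5,0,0,0,0,0,1.2,0,0,0,0,0,0.7,0,0,0,0,0,0,0,0,0]

```text
clock: 31.42
tool_pos: [0.4295, 0.3094, 0.0803]
eef_rot: [0.735, 0.678, -0.0, 0.0]
contact_force: [-0.3, 0.4, 0.4]
opening: 0.967
```

Emit:
carry_out:
  motion: [0,0,0,0,0,0,0,0,0,0,0,0,0,0,0,0,0,0,0,0,0,0,0,0,0,0,0,0,0,0]
  hand: 5.5
  grip_force: 40

```text
clock: 32.05
tool_pos: [0.4297, 0.3096, 0.081]
eef_rot: [0.735, 0.678, 0.0, 0.0]
contact_force: [-0.3, -0.1, 4.0]
opening: 0.697
```

Emit:
carry_out:
  motion: [0,0,-0.3,0,0,0,0,0,-1,0,0,0,0,0,-2,0,0,0,0,0,-3,0,0,0,0,0,-3,0,0,0,0,0,-3,0,0,0,0,0,0,0,0,0]

```text
clock: 32.92
tool_pos: [0.4305, 0.3101, 0.2057]
eef_rot: [0.735, 0.678, 0.002, 0.0]
contact_force: [0.1, -0.4, -2.2]
opening: 0.701
```

```bash
python3 - <<'E'
from h import *
s=st(); r=R.from_quat(s["eef_rot"]).as_matrix()
p=snapshot("scene");w=cloud(p); l=(w-s["tool_pos"])@r; save(p,"sup.png",(340,80,470,190),5)
m=(np.abs(l[...,0])<.06)&(np.abs(l[...,1])<.026)&(l[...,2]>.04)&(l[...,2]<.11); q=l[m]
for a in np.arange(-.06,.06,.02):
    z=q[(q[:,0]>=a)&(q[:,0]<a+.02)]
    if len(z): print(round(a,3),len(z),np.percentile(z[:,2],[5,50,95]).round(4))
rel(.55,.05,.2,-27); rel(.4385,-.287,.2,-27)
E
```

```text
t 32.925 pos [0.4305 0.3101 0.2057] x [0.081 0.997 0.003] y [ 0.997 -0.081  0.003] z [ 0.003  0.003 -1.   ] F [ 0.1 -0.4 -2.2] op 0.701 q [-0.46  0.74 -0.42  1.94  0.53  0.57 -1.31]
-0.06 126 [0.0506 0.0532 0.0748]
-0.04 125 [0.0502 0.0526 0.0547]
-0.02 46 [0.0504 0.0524 0.055 ]
pos [0.43   0.3094 0.2043] yaw -4.6 tilt [0.0014 0.0009] -> shift cm [-24.89  14.05   0.43] rz 0.3908037433494964
pos [0.43   0.3094 0.2043] yaw -4.6 tilt [0.0014 0.0009] -> shift cm [-59.38   5.64   0.38] rz 0.3908037433494964
```

View pics/sup.png

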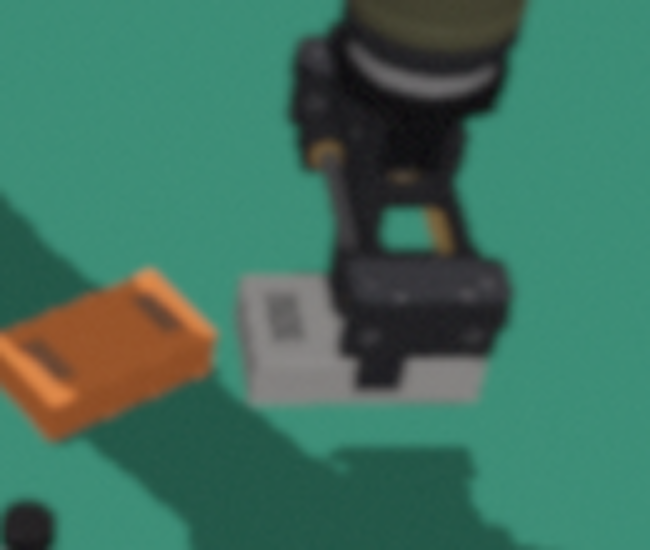

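Emit:
carry_out:
  motion: [-4.35,0.93,0,0,0,0,-4.35,0.93,0,0,0,0,-4.35,0.93,0,0,0,0,-4.35,0.93,0,0,0,0,-4.35,0.93,0,0,0,0,-4.35,0.93,0,0,0,0,-4.35,0.93,0,0,0,0]

```text
clock: 33.85
tool_pos: [0.4696, -0.0007, 0.2024]
eef_rot: [0.735, 0.678, -0.001, -0.001]
contact_force: [0.0, 0.3, -2.1]
opening: 0.699
```

Emit:
carry_out:
  motion: [-4.13,-0.12,0,0,0,0,-4.13,-0.12,0,0,0,0,-4.13,-0.12,0,0,0,0,-4.13,-0.12,0,0,0,0,-4.13,-0.12,0,0,0,0,-4.13,-0.12,0,0,0,0,-4.13,-0.12,0,0,0,0]

```text
clock: 34.72
tool_pos: [0.4376, -0.2878, 0.2022]
eef_rot: [0.735, 0.678, -0.0, -0.001]
contact_force: [0.6, -0.1, -1.9]
opening: 0.697
```

Emit:
carry_out:
  motion: [0,0,0,0,0,0.1,0,0,2,0,0,0.1,0,0,2,0,0,0.1,0,0,2,0,0,0.09,0,0,0,0,0,0,0,0,0,0,0,0]

```text
clock: 35.48
tool_pos: [0.4387, -0.2865, 0.1435]
eef_rot: [0.852, 0.524, -0.0, -0.0]
contact_force: [-0.0, 0.0, -3.0]
opening: 0.698
```

```bash
python3 - <<'E'
from h import *
st(); rel(.4385,-.2865,.085,-27)
for n in("scene","top"):
    p=snapshot(n); w=cloud(p); k=p["frame"].astype(int)
    near=(np.hypot(w[...,0]-.4385,w[...,1]+.287)<.1)&(k.max(2)-k.min(2)<40)
    for a,b in((.0015,.012),(.04,.075)):
        q=w[near&(w[...,2]>a)&(w[...,2]<b)]
        if len(q)>5: print(n,a,len(q),rectof(q),np.percentile(q[:,2],95))
    if n=="scene": save(p,"lt.png",(100,140,240,250),5)
E
```

```text
t 35.475 pos [ 0.4387 -0.2865  0.1435] x [0.451 0.892 0.   ] y [ 0.892 -0.451 -0.001] z [-0.001  0.    -1.   ] F [-0.  0. -3.] op 0.698 q [ 0.71  0.84 -0.36  1.98  0.66  0.44 -0.62]
pos [ 0.4387 -0.2865  0.1435] yaw -26.8 tilt [-0.0006  0.0004] -> shift cm [-0.01 -0.01  5.85] rz 0.003028350222460383
scene 0.0015 1098 (array([ 426.1, -278.5]), array([145.7, 124.9]), 61.7) 0.008603850457184746
scene 0.04 104 (array([ 471.3, -255.6]), array([42.6, 81.7]), 18.1) 0.0740154682271406
top 0.0015 541 (array([ 440.9, -295.8]), array([152.8, 105.7]), 63.1) 0.009216561391400835
top 0.04 36 (array([ 451.7, -240.2]), array([72. , 31.7]), 5.8) 0.07464805792504192
```

View pics/lt.png

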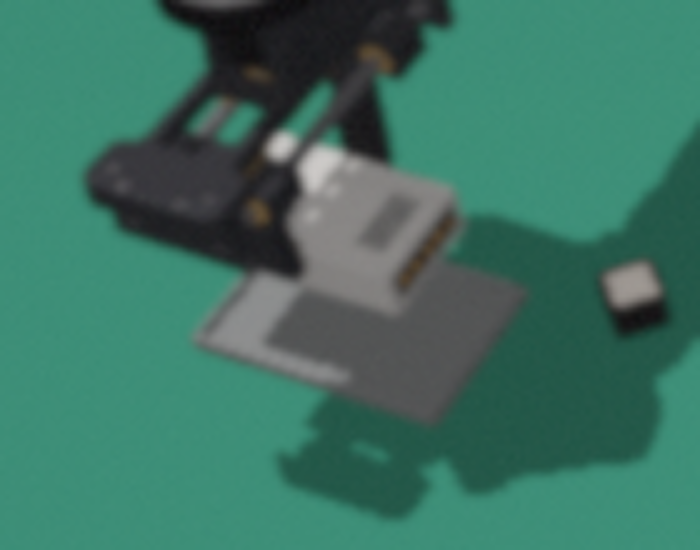

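The supply hangs parallel to the tray. I lower it.

Emit:
carry_out:
  motion: [0,0,2,0,0,0,0,0,1.8,0,0,0,0,0,1,0,0,0,0,0,0.4,0,0,0,0,0,0.2,0,0,0,0,0,0,0,0,0]

```text
clock: 36.33
tool_pos: [0.4389, -0.2868, 0.0901]
eef_rot: [0.852, 0.523, 0.0, 0.0]
contact_force: [0.6, -0.8, -3.1]
opening: 0.701
```

Emit:
carry_out:
  motion: [0,0,0.2,0,0,0,0,0,0.1,0,0,0,0,0,0.1,0,0,0,0,0,0,0,0,0]

```text
clock: 36.83
tool_pos: [0.4387, -0.2867, 0.0857]
eef_rot: [0.852, 0.523, -0.0, -0.0]
contact_force: [0.1, 0.1, -2.6]
opening: 0.696
```

Emit:
carry_out:
  motion: [0,0,0.1,0,0,0,0,0,0.1,0,0,0,0,0,0,0,0,0]

```text
clock: 37.2
tool_pos: [0.4388, -0.2867, 0.084]
eef_rot: [0.852, 0.523, -0.0, 0.0]
contact_force: [0.2, 0.8, 1.9]
opening: 0.697
```

```bash
python3 -c "
from h import *
st()"
```

```text
t 37.2 pos [ 0.4388 -0.2867  0.084 ] x [ 0.453  0.892 -0.   ] y [ 0.892 -0.453  0.   ] z [ 0. -0. -1.] F [0.2 0.8 1.9] op 0.697 q [ 0.64  0.94 -0.24  2.    0.73  0.29 -0.69]
```

Landed. I open, rise and move clear, away from the long tray and the rail.

Emit:
carry_out:
  motion: [0,0,0,0,0,0,0,0,0,0,0,0,0,0,0,0,0,0,0,0,0,0,0,0]
  hand: 8.4

```text
clock: 37.7
tool_pos: [0.4388, -0.2867, 0.0837]
eef_rot: [0.852, 0.523, 0.0, 0.0]
contact_force: [-0.0, 0.5, 0.6]
opening: 0.952
```

Emit:
carry_out:
  motion: [0,0,-1,0,0,0,0,0,-3,0,0,0,0,0,-5,0,0,0,0,0,-5,0,0,0,0,0,-5,0,0,0,-5,0,0,0,0,0,-5,0,0,0,0,0,-5,0,0,0,0,0]

```text
clock: 38.7
tool_pos: [0.3698, -0.4217, 0.2747]
eef_rot: [0.852, 0.523, -0.0, 0.0]
contact_force: [0.1, 0.6, 0.3]
opening: 0.955
```

Emit:
carry_out:
  motion: [-5,0,0,0,0,0,-5,0,0,0,0,0,0,0,0,0,0,0,0,0,0,0,0,0]

```text
clock: 39.2
tool_pos: [0.3258, -0.5087, 0.2741]
eef_rot: [0.852, 0.523, 0.001, -0.0]
contact_force: [-0.5, 0.7, -0.3]
opening: 0.949
```

```bash
python3 - <<'E'
from h import *
st()
C={"driver":(.659,-.165,.11,.0175,.05),"heatsink":(.621,.135,.045,.017,.05),"fan":(.467,.0215,.055,.017,.05),"supply":(.4385,-.287,.08,.022,.05),"tape":(.63,.34,.06,.015,.04),"jar":(.451,.152,.03,.035,.06)}
for nm in("top","scene"):
    p=snapshot(nm); w=cloud(p); save(p,nm+"end.png")
    for k,(x,y,rad,a,b) in C.items():
        q=w[(np.hypot(w[...,0]-x,w[...,1]-y)<rad)&(w[...,2]>a)&(w[...,2]<b)]
        print(nm,k,len(q),rectof(q) if len(q)>3 else "",np.percentile(q[:,2],[10,50,90]).round(4) if len(q) else "")
E
```

```text
t 39.2 pos [ 0.3258 -0.5087  0.2741] x [0.452 0.892 0.001] y [ 0.892 -0.452  0.   ] z [ 0.001  0.001 -1.   ] F [-0.5  0.7 -0.3] op 0.949 q [ 1.25  0.75 -0.58  1.65  0.5   0.9   0.  ]
top driver 222 (array([ 664.5, -147.5]), array([144.5,  25. ]), 74.4) [0.0184 0.0213 0.0248]
top heatsink 206 (array([618.2, 136.4]), array([41.3, 39.2]), 25.1) [0.0183 0.0222 0.0262]
top fan 376 (array([465.9,  19.6]), array([59.9, 61. ]), 77.6) [0.0195 0.0227 0.0258]
top supply 1280 (array([ 437.7, -287.2]), array([111.3,  63.6]), 63.5) [0.0279 0.0312 0.0342]
top tape 357 (array([627.6, 338.5]), array([89.2, 88.7]), 18.6) [0.0194 0.0236 0.0268]
top jar 129 (array([446.4, 151.1]), array([28.7, 28.3]), 21.9) [0.039  0.0422 0.0454]
scene driver 266 (array([ 666.8, -145.8]), array([144.1,  25. ]), 75.1) [0.0185 0.0211 0.024 ]
scene heatsink 265 (array([621.9, 138.6]), array([41.3, 40.7]), 25.1) [0.0185 0.0219 0.0248]
scene fan 337 (array([468.5,  21.7]), array([60.2, 64. ]), 78.1) [0.0193 0.0228 0.0252]
scene supply 968 (array([ 440.4, -285. ]), array([115.8,  64.7]), 62.3) [0.0279 0.0312 0.0335]
scene tape 418 (array([632.7, 340.6]), array([88.5, 89.4]), 86.0) [0.0174 0.0234 0.0261]
scene jar 102 (array([450.9, 152.8]), array([28.2, 29.6]), 84.5) [0.0385 0.0419 0.0442]
```

View pics/sceneend.png

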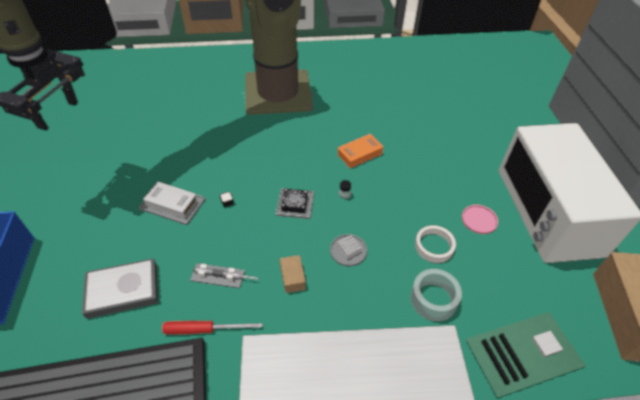

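Everything is in place: driver on the rail (222,273), sink in the grey dish (348,248), fan in the square tray (295,202), supply in the long tray (173,202). The tape and jar have not moved. I hand in.

```bash
python3 -c "
from plant import workorder
print(workorder.finish_job())"
```

```text
the job is handed in; nothing more can be done
None
```

I took the pile apart in the order asked and handed the job in at about 39 s of the 128 s allowed.

- **Driver:** pressed into both rail clips. The handle top was level at about 20 mm when checked right after release, which matches the home height, and the collar sat midway.
- **Heat sink:** flat in the grey dish, top at about 22 mm where 23 mm was expected.
- **Fan:** flat in the square tray, top at about 23 mm, aligned with the tray sides.
- **Supply:** flat and centred in the long tray, top at about 31 mm.
- **Tape and jar:** where they started, to within the cameras' accuracy. The orange supply and pink dish were left alone.

No check failed. The two cameras differed by 2 to 5 mm on positions, which is within the room in the trays. The wrist force read no more than about 6 N after any move. Joint 6 came close to its lower limit while placing the fan (0.06 rad against 0.04) but no reading was past it.

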